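# Pop the latched drill-bit drawer with the release pin

## Task

Take the orange-handled release pin out of its blue stand and push its steel rod down through the yellow-ringed hole in the grey case until the hidden latch lets go and the red-fronted bit drawer springs fully out. Then put the pin back upright in its stand, fully home with its collar resting on top, and let go. Leave the drawer out and do not disturb the other things on the bench.

Things in the scene. Friction and masses are not known exactly. Their poses are not given: they have to be found in the camera images.
- pin_grip (a point): Centre of the handle of the loose release pin (55 to 115 g), upright in its stand at the start: round orange handle 18 mm in diameter, 54 mm long; below it a dark round collar 26 mm in diameter, 5 mm thick; below that a steel rod 8 mm in diameter, 66 mm long, end slightly tapered. z runs up the axis. The collar's underside is 32 mm below this point, the rod's end 98 mm.
- pin_tip (a point): The free (lower) end of the pin's rod, on its axis.
- pin_collar (a point): Centre of the underside of the pin's collar, where the rod begins. It rests on the stand's top when the pin is put away.
- stand_hole (a point): Mouth of the hole that keeps the pin: centre of the stand's top face, 80 mm above the bench. The stand is a blue block 60 x 60 x 80 mm high on a dark foot plate 85 x 85 x 8 mm, fixed to the bench. The round hole is 13 mm in diameter, slightly wider at the mouth, and goes right through. z is up.
- hole (a point): Centre of the access hole in the case's top face, 85 mm above the bench. Fixed grey steel case: 160 mm along its x, 130 along y, 85 high. Axes are the case's: z up, -x the way the drawer comes out. Round hole with a yellow ring, 14 mm in diameter through a 5 mm plate, 15 mm to -y of the top's middle. The hidden latch's flat spring paddle (30 x 30 mm) lies 20 mm below the top face.
- latch (a joint): How far the hidden latch paddle is pressed down, m: 0 at rest, stop at 0.012. It springs back. It needs about 2 N to start and 5 N at 0.0065, where the drawer is let go; about 7 N at the stop.
- drawer (a joint): How far the red-fronted drill-bit drawer has come out of the case, m: 0 shut and latched, 0.055 fully out. Its spring throws it out in about half a second once the latch lets go; it cannot be pulled out while latched.
- drawer_front (a point): Centre of the face of the drawer's red front (122 mm wide, 44 mm high), 27 mm above the bench; a steel lip projects 12 mm farther out. Moves with the drawer.
- workpiece: Bystander: loose aluminium plate 60 x 45 x 20 mm with two holes, lying on the bench behind the case. Origin: centre of the underside.
- slug: Bystander: loose brass cylinder 40 mm in diameter, 35 mm high, near the stand. Origin: centre of the underside.
- oil: Bystander: loose black oil bottle with a yellow label, 60 mm in diameter, 150 mm high. Origin: centre of the underside.
- bin: Bystander: loose open yellow bin, 110 x 90 x 50 mm. Origin: centre of the underside.
- wrench: Bystander: steel wrench lying flat on the bench off to the right; origin under its middle.
- drill: Bystander: red and black cordless drill standing on its battery off to the left, 200 mm high. Origin: centre of the underside.
- pin: The release pin itself, origin at the centre of its collar's underside (the same point as pin_collar), z up along its axis.
- latch_top (a point): Centre of the top of the hidden latch paddle, below the access hole; moves with the latch.
There are look-alikes about, which are no part of the job. What is shaped like the pin but green is not meant. What is shaped like the part that bears stand_hole but brown is not meant.

How it is judged:
By the outcome, as a careful person would: the job done as asked, in the order asked, and still so for the second after the job is handed in, with the robot touching nothing.
It also fails if it takes over 51 s, if anything falls off the work surface, if the arm or the gripper's body presses on something with over 40 N, if the wrist force passes 120 N, or if a joint passes its speed limit or range.

## Robot

A 6-joint arm with a two-finger parallel gripper is mounted at the origin on the work surface. World frame = base frame: x ahead of the robot, y to its left, z up, the work surface at z = 0. Lengths are in mm, angles in rad, forces in N, time in s.
With the tool pointing down it reaches from about 350 to 725 mm from the base axis. Payload 4.3 kg.
Tool frame: the origin (TCP) lies at the very end of the fingers, on their centre line; the grasp point (between the pads) lies 19 mm behind it; z points along the fingers, y is the line along which they close (so a half turn about z gives the same grasp; the last joint's range is limited). The gripper opens to 85 mm and grips with 20 to 120 N. Pads are 22 mm wide; open, the fingers measure 114 mm over their backs; the gripper's body (76 mm by 85 mm) begins 54 mm behind the grasp point. The pads swing forward as they close: fully open they stand 13 mm farther back than shut.
Start: joints at [1.018, 0.377, 0.081, 1.274, 0, 1.46], TCP at [246.383, 519.579, 231.329] pointing down, gripper open.
Joint ranges: [-2.72, 2.72], [-0.84, 1.66], [-1.02, 1.22], [-1.77, 2.12], [-1.37, 1.28], [-3.14, 3.14]. Speed limits (rad/s): [2.57, 2.57, 3.14, 3.14, 3.14, 3.14].

## Interface

Orientations are given as a unit quaternion [x, y, z, w].
In Python, from plant import robot gives the robot as it stands.
- The arm moves only by the tool servo_tool, never from a script. Its argument "increments" is a list of rows, each a list of 7 numbers: the shift along the tool's x, y, z in m, then the turn, a rotation vector about the tool's x, y, z in rad, then the closure, from 0 (fully open) to 1 (shut). In form: [[dx, dy, dz, wx, wy, wz, jaw], ...]. A call has 1 to 20 rows; each row is the pose to reach, as a shift and turn from the pose commanded when the call began, along the tool's axes at that moment; what a row does not reach only later rows make up. A row lasts 1/8 s, in which the tool goes at most 62.5 mm and 10.7 degrees, less where a joint would pass 70% of its speed; a pose out of reach is approached as far as the arm can. A call with a gripper value outside its range is refused whole. The fingers move at their own pace and stop on an object; the grip force is fixed at half the most. Time passes only in rows, so rows that repeat a pose let the fingers close. It gives the time, the measured TCP pose, the force, the opening and the grip force at its end, in the units of the state.
- robot.sense(): the state, without advancing time (a new reading comes with each control period).
- robot.get_image(name): name is "side" or "top"; returns (picture, depth): 480x640x3 uint8, blue, green, red; 480x640 float32, mm along the optical axis (not along the pixel's ray), 0 where there is no reading.
- robot.get_calibration(name): a dict with "mtx" (3x3 intrinsics, pixels), "T" (4x4, takes a point from camera to world coordinates). Camera axes: x right, y up, looking along -z (the intrinsics and any distortion apply to the point x, -y, -z); pixel columns grow to the right and rows downward; lengths in mm; the calibration is good to about 2 mm. A picture is of the moment at which its call begins. get_calibration takes no time and is no camera call.
- robot.close_job(): hands the job in; it is judged then, once.
The state is a dict: "clock": time; "joints": joint angles; "qd": joint speeds; "effort": joint torques, N m; "position": TCP position; "eef_rot": TCP orientation; "wrist_force": force on the tool from outside, world axes, zero at the start; "ft_torque": the same for the moment, N m; "finger_gap": finger opening in mm; "gripper_force": force on a finger pad.
Only numpy, scipy, OpenCV 4.12 (cv2) and the standard library are available. Lean on these libraries where they do the work, as an engineer would, in place of code of your own. Each camera call takes 0.05 s, during which the arm holds its last target. There are 200 camera calls.

## Working session

There is one attempt and no reset: what is moved stays moved. The work goes in short steps, Python scripts to look and compute and a tool call to move; the robot and the scene stay as the last step left them, time stands still between calls to the robot, and variables do not carry over. Pictures are saved under pics/ and viewed, at most 10 in all, crops included, and the job is handed in when it is done.

Besides the shell and the picture viewer there is one more tool, called after "Emit:" by a JSON object that holds its "name" and its "arguments", one argument or row to a line. servo_tool: Moves the arm, as the interface text tells. Its arguments: {"type":"object","properties":{"increments":{"type":"array","items":{"type":"array","items":{"type":"number"}}}},"required":["increments"]}

```bash
mkdir -p pics; ls
python3 - <<'E'
from plant import robot
import cv2,numpy as np
s=robot.sense();print(s)
for n in("top","side"):
    im,d=robot.get_image(n);c=robot.get_calibration(n)
    cv2.imwrite(f"pics/{n}0.png",im);np.savez(f"pics/{n}0.npz",im=im,d=d,**{k:v for k,v in c.items()})
    print(n,c)
E
```

```text
pics
{'clock': 0.0, 'joints': array([1.01773792e+00, 3.78076945e-01, 7.96352031e-02, 1.27442820e+00,
       9.54169962e-06, 1.46048465e+00]), 'qd': array([ 0.00086027, -0.00059828,  0.00134216, -0.0014581 , -0.00062989,
        0.00091653]), 'effort': array([-1.00683552e-03, -4.63609993e+01,  2.69872123e+01,  2.09968560e-02,
       -3.27502594e-04,  1.36371136e-05]), 'position': array([245.98978257, 518.98942578, 230.35658131]), 'eef_rot': array([ 2.19569566e-01,  9.75596295e-01, -9.78740645e-04, -3.42132660e-04]), 'wrist_force': array([ 0.23835843, -0.76061954,  0.04706701]), 'ft_torque': array([-0.01795115,  0.07696286,  0.01427326]), 'gripper_force': 0.0, 'finger_gap': 85.23825481906448}
top {'mtx': array([[441.46066032,   0.        , 315.95854351],
       [  0.        , 441.46066032, 232.84957648],
       [  0.        ,   0.        ,   1.        ]]), 'T': array([[-2.19863016e-02,  9.76536712e-01, -2.14225707e-01,
         3.71103618e+02],
       [-9.99751570e-01, -2.06908957e-02,  8.28761551e-03,
        -3.09692788e+00],
       [ 3.66063903e-03,  2.14354701e-01,  9.76749027e-01,
         1.13935376e+03],
       [ 0.00000000e+00,  0.00000000e+00,  0.00000000e+00,
         1.00000000e+00]])}
side {'mtx': array([[523.79801854,   0.        , 322.88341618],
       [  0.        , 523.79801854, 235.57870102],
       [  0.        ,   0.        ,   1.        ]]), 'T': array([[ 8.39469191e-01,  4.18367499e-01, -3.46785400e-01,
         1.65571923e+02],
       [-5.43401858e-01,  6.43445839e-01, -5.39158487e-01,
        -6.71863553e+02],
       [-2.42876503e-03,  6.41050769e-01,  7.67494633e-01,
         1.03624246e+03],
       [ 0.00000000e+00,  0.00000000e+00,  0.00000000e+00,
         1.00000000e+00]])}
```

View pics/top0.png

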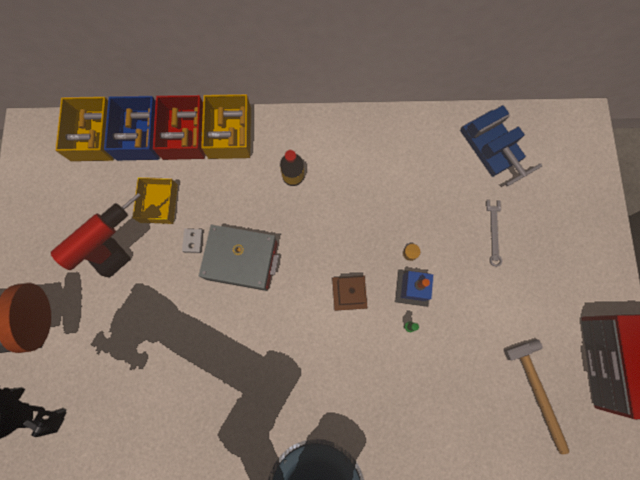

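View pics/side0.png

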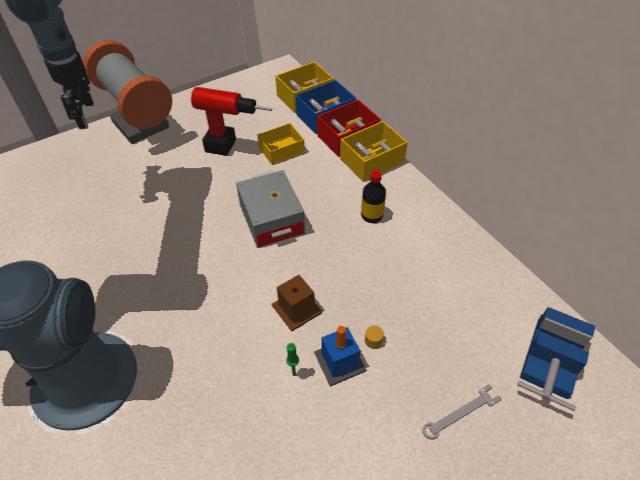

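The top view shows the case at about (240,257) with its ringed hole at (238,250) and the drawer facing right. The blue stand with the orange pin is near (417,286). The brown stand (350,291) and green pin (410,325) are decoys, and the slug is at (412,252). The side view shows the same: hole (275,196), pin (341,336).

```bash
cat > h.py <<'E'
import cv2,numpy as np
def ray(c,u,v,z):
    K,T=c["mtx"],c["T"]
    d=np.array([(u-K[0,2])/K[0,0],-(v-K[1,2])/K[1,1],-1.]);d=T[:3,:3]@d;o=T[:3,3]
    return o+d*(z-o[2])/d[2]
def mask(im,lo,hi,roi):
    h=cv2.cvtColor(im,cv2.COLOR_BGR2HSV);m=cv2.inRange(h,lo,hi)
    r=np.zeros_like(m);x0,y0,x1,y1=roi;r[y0:y1,x0:x1]=m[y0:y1,x0:x1];return r
def cloud(c,d,m):
    v,u=np.nonzero((m>0)&(d>0));K,T=c["mtx"],c["T"];Z=d[v,u]
    P=np.stack([(u-K[0,2])/K[0,0]*Z,-(v-K[1,2])/K[1,1]*Z,-Z],1)
    return P@T[:3,:3].T+T[:3,3],u,v
E
python3 - <<'E'
from h import *
R={"top":dict(pin=(415,270,440,296),stand=(395,262,440,308),ring=(225,240,252,262),case=(190,215,285,295),slug=(400,240,424,264)),
"side":dict(pin=(330,320,352,352),stand=(312,320,370,385),ring=(262,186,288,206),case=(230,165,310,240),slug=(362,322,388,350))}
H=dict(pin=((5,150,80),(16,255,255)),stand=((105,150,60),(125,255,255)),ring=((18,90,80),(35,255,255)),case=((60,0,80),(110,60,255)),slug=((12,120,80),(25,255,255)))
ht=dict(pin=139,stand=80,ring=85,case=85,slug=35)
for n in R:
    c=np.load(f"pics/{n}0.npz")
    for k in R[n]:
        m=mask(c["im"],*H[k],R[n][k]);P,u,v=cloud(c,c["d"],m)
        t=abs(P[:,2]-ht[k])<4
        if t.sum()<3: print(n,k,"few",m.sum()//255,P[:,2].min() if len(P) else 0,P[:,2].max() if len(P) else 0);continue
        uu,vv=u[t],v[t]
        r=cv2.minAreaRect(np.stack([uu,vv],1).astype(np.float32))
        rw=cv2.minAreaRect(np.array([ray(c,a,b,ht[k])[:2] for a,b in zip(uu,vv)],np.float32))
        print(n,k,t.sum(),"px",uu.mean().round(1),vv.mean().round(1),"ctr",ray(c,uu.mean(),vv.mean(),ht[k]).round(1),"rect",np.round(rw[0],1),np.round(rw[1],1),round(rw[2],1),"dz",P[t][:,2].mean().round(1))
E
```

```text
top pin 41 px 425.1 282.1 ctr [ 470.9 -256.4  139. ] rect [ 471.2 -256.2] [13.6 14. ] 85.8 dz 139.0
top stand few 2 79.07642780057313 81.19388663629752
top ring 58 px 237.7 249.2 ctr [565.8 178.4  85. ] rect [566.3 178.9] [26.6 24.6] 88.8 dz 85.5
top case few 0 0 0
top slug 171 px 411.8 250.9 ctr [ 561.1 -255.    35. ] rect [ 561.  -255.4] [35.6 36.6] 86.3 dz 35.2
side pin 53 px 340.8 329.7 ctr [ 470.8 -260.3  139. ] rect [ 471.4 -260.1] [15.4 15.6] 57.0 dz 138.8
side stand 557 px 339.8 346.7 ctr [ 467.5 -264.3   80. ] rect [ 470.5 -260.1] [60.4 60.2] 81.0 dz 79.6
side ring 43 px 274.4 194.7 ctr [565.8 176.7  85. ] rect [565.4 177.7] [24.7 25.8] 57.0 dz 84.7
side case 227 px 270.1 198.0 ctr [551.1 172.4  85. ] rect [548.3 176.6] [155.8 127.6] 79.6 dz 84.6
side slug 228 px 374.1 333.5 ctr [ 561.2 -259.3   35. ] rect [ 562.6 -258.7] [39.2 36.6] 54.1 dz 34.7
```

Emit:
{"name": "servo_tool", "arguments": {
  "increments": [
    [-0.536,-0.606,0.03,0,0,0,0],
    [-0.536,-0.606,0.03,0,0,0,0],
    [-0.536,-0.606,0.03,0,0,0,0],
    [-0.536,-0.606,0.03,0,0,0,0],
    [-0.536,-0.606,0.03,0,0,0,0],
    [-0.536,-0.606,0.03,0,0,0,0],
    [-0.536,-0.606,0.03,0,0,0,0],
    [-0.536,-0.606,0.03,0,0,0,0],
    [-0.536,-0.606,0.03,0,0,0,0],
    [-0.536,-0.606,0.03,0,0,0,0],
    [-0.536,-0.606,0.03,0,0,0,0],
    [-0.536,-0.606,0.03,0,0,0,0],
    [-0.536,-0.606,0.03,0,0,0,0],
    [-0.536,-0.606,0.03,0,0,0,0],
    [-0.536,-0.606,0.03,0,0,0,0],
    [-0.536,-0.606,0.03,0,0,0,0],
    [-0.536,-0.606,0.03,0,0,0,0],
    [-0.536,-0.606,0.03,0,0,0,0]
  ]
}}

```text
clock: 2.35
position: [471.1, -256.9, 201.6]
eef_rot: [0.219, 0.976, -0.0, 0.0]
wrist_force: [-0.3, -0.9, -0.1]
finger_gap: 85.4
gripper_force: 0.0
```

Emit:
{"name": "servo_tool", "arguments": {
  "increments": [
    [-0.0006,-0.0016,0.05,0,0,0,0],
    [-0.0006,-0.0016,0.09,0,0,0,0],
    [-0.0006,-0.0016,0.105,0,0,0,0],
    [-0.0006,-0.0016,0.105,0,0,0,0],
    [-0.0006,-0.0016,0.105,0,0,0,0.6],
    [-0.0006,-0.0016,0.105,0,0,0,0.6],
    [-0.0006,-0.0016,0.105,0,0,0,0.6]
  ]
}}

```text
clock: 3.22
position: [471.6, -259.8, 97.3]
eef_rot: [0.22, 0.976, -0.0, 0.001]
wrist_force: [0.7, 0.6, 0.7]
finger_gap: 34.4
gripper_force: 0.0
```

Emit:
{"name": "servo_tool", "arguments": {
  "increments": [
    [0,0,0,0,0,0,0.85],
    [0,0,0,0,0,0,1],
    [0,0,0,0,0,0,1],
    [0,0,0,0,0,0,1]
  ]
}}

```text
clock: 3.72
position: [471.2, -259.5, 96.8]
eef_rot: [0.22, 0.976, -0.0, 0.0]
wrist_force: [0.1, 0.5, 5.7]
finger_gap: 16.3
gripper_force: 58.3
```

Emit:
{"name": "servo_tool", "arguments": {
  "increments": [
    [0,0,-0.03,0,0,0,1],
    [0,0,-0.08,0,0,0,1],
    [0,0,-0.105,0,0,0,1],
    [0,0,-0.105,0,0,0,1],
    [0.102,0.436,-0.105,0,0,0,1],
    [0.102,0.436,-0.105,0,0,0,1],
    [0.102,0.436,-0.105,0,0,0,1],
    [0.102,0.436,-0.105,0,0,0,1],
    [0.102,0.436,-0.105,0,0,0,1],
    [0.102,0.436,-0.105,0,0,0,1],
    [0.102,0.436,-0.105,0,0,0,1],
    [0.102,0.436,-0.105,0,0,0,1],
    [0.102,0.436,-0.095,0,0,0,1],
    [0.102,0.436,-0.095,0,0,0,1],
    [0.102,0.436,-0.095,0,0,0,1]
  ]
}}

```text
clock: 5.6
position: [565.1, 176.6, 190.9]
eef_rot: [0.221, 0.975, -0.0, -0.0]
wrist_force: [0.3, 0.4, -0.6]
finger_gap: 16.2
gripper_force: 58.9
```

Run:
```python
from plant import robot
from h import *
s=robot.sense();print(s["clock"],s["position"],s["wrist_force"],s["finger_gap"])
o=[]
for n,(x,y,w,h) in dict(side=(225,105,100,120),top=(195,205,100,90)).items():
    im,d=robot.get_image(n);c=robot.get_calibration(n);np.savez(f"pics/{n}1.npz",im=im,d=d,**c)
    o.append(cv2.resize(im[y:y+h,x:x+w],None,fx=4,fy=4,interpolation=cv2.INTER_CUBIC)[:360 if n=="top" else 480])
H=max(a.shape[0] for a in o);o=[cv2.copyMakeBorder(a,0,H-a.shape[0],0,0,0) for a in o]
cv2.imwrite("pics/c1.png",np.hstack(o))
```

```text
5.6 [565.12797482 176.62344612 190.86924598] [ 0.32144589  0.38632199 -0.61997634] 16.1777955940052
```

View pics/c1.png

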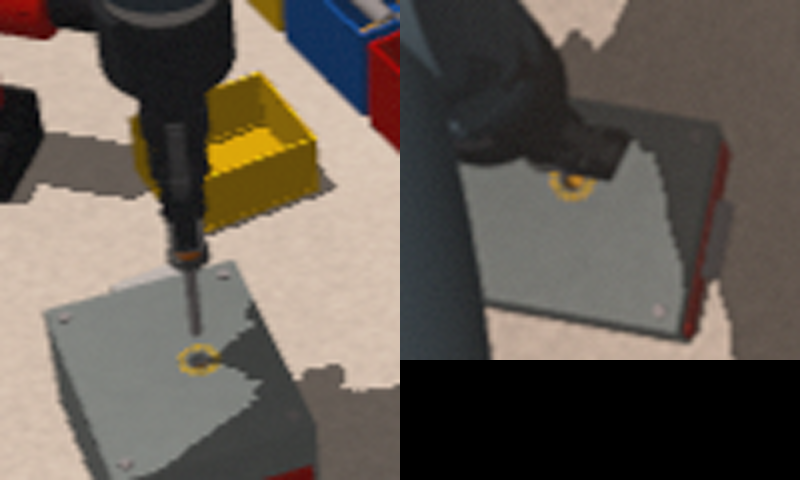

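Side crop (left): rod tip at (196,333), about pixel (274.0,188.3), hangs just above the ring centre at (199,359). In the top crop the tip is hidden behind the fingers. I'll compute the rod axis relative to the ring.

```bash
cat > rod.py <<'E'
from h import *
import sys
def rod(c,tcp,roi):
    im=c["im"];K,T=np.array(c["mtx"]),np.array(c["T"])
    def proj(p):
        q=T[:3,:3].T@(np.array(p)-T[:3,3]);return K[0,2]-K[0,0]*q[0]/q[2],K[1,2]+K[1,1]*q[1]/q[2]
    return proj
c=np.load("pics/side1.npz");proj=rod(c,None,None)
tcp=np.array([565.1,176.6,190.9])
for z in(108,125,141.,174): print("expected axis z",z,np.round(proj([*tcp[:2],z]),1))
m=mask(c["im"],(18,90,80),(35,255,255),(262,184,288,206));v,u=np.nonzero(m);v2=v
(cx,cy),ax,_=cv2.fitEllipse(np.stack([u,v],1).astype(np.float32));print("ring",cx,cy,ax,ray(c,cx,cy,85))
g=cv2.cvtColor(c["im"],cv2.COLOR_BGR2GRAY)
for r in range(170,194): print(r,g[r,264:286])
E
python3 rod.py
```

```text
expected axis z 108 [273.5 188.3]
expected axis z 125 [273.  183.4]
expected axis z 141.0 [272.5 178.8]
expected axis z 174 [271.4 168.8]
ring 274.2885437011719 194.47976684570312 (6.738008499145508, 9.325316429138184) [565.89431153 177.33655837  85.        ]
170 [196 193 155  90  65  75  59  44  43  42  41  40  64 160 195 185 169 153
 139 153 180 192]
171 [192 189 183 143  80  51  46  40  37  39  39  95 141 161 145 132 129 128
 126 127 170 190]
172 [184 182 182 178 154 108  75  55  44  59  75 110 127 128 127 131 138 135
 129 124 149 182]
173 [180 179 179 179 171 157 120  78  66  66 106 124 126 125 126 137 142 142
 132 127 126 172]
174 [174 162 149 137 131 130 118  88  67  68 109 125 125 127 126 107  92  83
 111 127 126 150]
175 [133 131 128 127 126 125 119  90  68  67 108 125 125 125 125 125 122 122
 126 126 127 129]
176 [129 128 128 127 126 126 128  96  68  66  99 120 125 125 125 125 125 124
 125 125 126 126]
177 [129 128 128 128 127 126 127  97  66  67  97 120 125 124 124 126 125 124
 124 124 124 124]
178 [128 126 126 126 127 126 126  96  68  66  86 115 126 124 126 126 125 125
 12
[... 739 characters left out ...]
6 127 125 126 128
 127 127 127 127]
187 [129 129 129 127 127 127 126 127 102  74  67  97 121 127 125 125 126 128
 127 127 126 127]
188 [128 127 127 127 127 127 128 127 112  83  77 110 126 126 125 127 127 128
 127 125  96  72]
189 [127 127 127 127 129 128 127 127 127 114 117 125 126 126 127 128 127 127
 128 125  95  62]
190 [127 129 129 127 128 128 129 129 127 126 125 126 126 128 128 128 126 126
  97  72  67  62]
191 [128 129 127 128 129 129 129 129 133 142 151 144 142 141 132 127 126  96
  65  62  63  65]
192 [126 129 129 128 129 129 129 148 135 138 140 124 136 146 140 132  99  68
  65  63  62  64]
193 [128 129 128 128 129 134 150 136 116 101  87  84 105 136 147 111  70  63
  62  63  63  64]
```

The rod axis agrees with the tool axis to under 0.5 mm, and the ring sits about 0.8 mm away, well inside the clearance. I'll correct for that and enter the hole.

Emit:
{"name": "servo_tool", "arguments": {
  "increments": [
    [-0.0002,0.0009,0.015,0,0,0,1],
    [-0.0002,0.0009,0.022,0,0,0,1],
    [-0.0002,0.0009,0.03,0,0,0,1],
    [-0.0002,0.0009,0.036,0,0,0,1],
    [-0.0002,0.0009,0.036,0,0,0,1]
  ]
}}

```text
clock: 6.32
position: [565.6, 179.0, 154.6]
eef_rot: [0.22, 0.976, -0.0, -0.001]
wrist_force: [0.3, -0.0, -0.6]
finger_gap: 16.7
gripper_force: 58.9
```

Emit:
{"name": "servo_tool", "arguments": {
  "increments": [
    [-0.0003,-0.0006,0.006,0,0,0,1],
    [-0.0003,-0.0006,0.011,0,0,0,1],
    [-0.0003,-0.0006,0.014,0,0,0,1],
    [-0.0003,-0.0006,0.0165,0,0,0,1],
    [-0.0003,-0.0006,0.0165,0,0,0,1]
  ]
}}

```text
clock: 6.95
position: [566.7, 178.5, 139.3]
eef_rot: [0.22, 0.976, 0.0, 0.001]
wrist_force: [0.4, -0.3, 3.8]
finger_gap: 16.7
gripper_force: 59.3
```

Emit:
{"name": "servo_tool", "arguments": {
  "increments": [
    [0,0,0.002,0,0,0,1],
    [0,0,0.0035,0,0,0,1],
    [0,0,0.0035,0,0,0,1],
    [0,0,0.0035,0,0,0,1],
    [0,0,0.0035,0,0,0,1],
    [0,0,0.0035,0,0,0,1]
  ]
}}

```text
clock: 7.7
position: [566.7, 178.5, 135.8]
eef_rot: [0.22, 0.976, 0.0, 0.001]
wrist_force: [0.2, 0.2, 4.9]
finger_gap: 16.4
gripper_force: 59.5
```

Run:
```python
from plant import robot
from h import *
s=robot.sense();print(s["position"],s["wrist_force"])
im,d=robot.get_image("side")
cv2.imwrite("pics/c2.png",cv2.resize(im[120:270,200:350],None,fx=4,fy=4,interpolation=cv2.INTER_CUBIC))
```

```text
[566.6755834  178.52015728 135.80512233] [0.23301546 0.18201747 4.93112554]
```

View pics/c2.png

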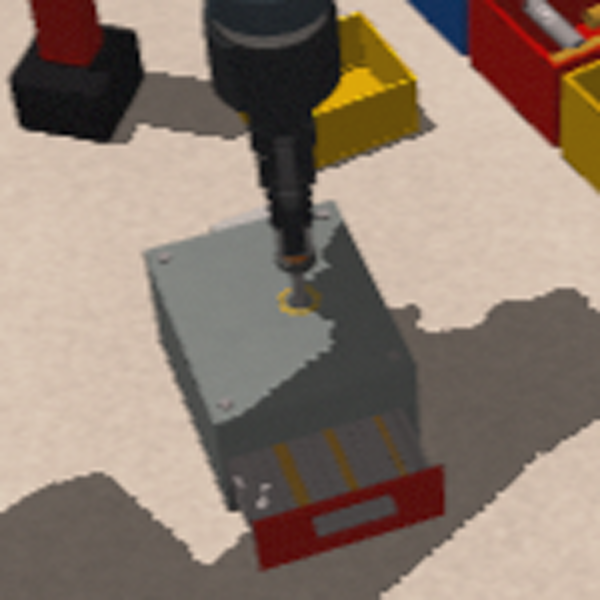

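The drawer is out: red front around (350,520) in the crop, well clear of the case. I'll withdraw the pin and go back over the stand.

Emit:
{"name": "servo_tool", "arguments": {
  "increments": [
    [0,0,-0.03,0,0,0,1],
    [0,0,-0.07,0,0,0,1],
    [0,0,-0.07,0,0,0,1],
    [0,0,-0.07,0,0,0,1],
    [-0.1013,-0.4367,-0.07,0,0,0,1],
    [-0.1013,-0.4367,-0.07,0,0,0,1],
    [-0.1013,-0.4367,-0.07,0,0,0,1],
    [-0.1013,-0.4367,-0.07,0,0,0,1],
    [-0.1013,-0.4367,-0.07,0,0,0,1],
    [-0.1013,-0.4367,-0.07,0,0,0,1],
    [-0.1013,-0.4367,-0.07,0,0,0,1],
    [-0.1013,-0.4367,-0.07,0,0,0,1],
    [-0.1013,-0.4367,-0.05,0,0,0,1],
    [-0.1013,-0.4367,-0.05,0,0,0,1],
    [-0.1013,-0.4367,-0.05,0,0,0,1],
    [-0.1013,-0.4367,-0.05,0,0,0,1]
  ]
}}

```text
clock: 9.75
position: [471.0, -259.1, 185.8]
eef_rot: [0.219, 0.976, -0.0, 0.0]
wrist_force: [0.3, 0.4, -0.3]
finger_gap: 16.7
gripper_force: 59.1
```

Run:
```python
from plant import robot
from h import *
s=robot.sense();print(s["position"],s["wrist_force"])
im,d=robot.get_image("side");c=robot.get_calibration("side");np.savez("pics/side3.npz",im=im,d=d,**c)
K,T=c["mtx"],c["T"]
def proj(p):
    q=T[:3,:3].T@(np.array(p)-T[:3,3]);return np.round([K[0,2]-K[0,0]*q[0]/q[2],K[1,2]+K[1,1]*q[1]/q[2]],1)
x,y,z=s["position"]
for n,p in dict(tip=z-82.8,collar=z-16.8).items(): print(n,proj([x,y,p]),"crop",(proj([x,y,p])-[290,260])*5)
m=mask(im,(105,150,60),(125,255,255),(305,320,375,385));P,u,v=cloud(c,d,m);t=abs(P[:,2]-80)<4
print("stand",cv2.minAreaRect(np.array([ray(c,a,b,80)[:2] for a,b in zip(u[t],v[t])],np.float32)))
print("stand ctr px",(proj([470.5,-260.1,80])-[290,260])*5)
cv2.imwrite("pics/c3.png",cv2.resize(im[260:380,290:410],None,fx=5,fy=5,interpolation=cv2.INTER_CUBIC))
```

```text
[ 470.98031279 -259.12355236  185.77556851] [ 0.32201933  0.38260199 -0.31748575]
tip [340.1 338.3] crop [250.5 391.5]
collar [340.9 321.3] crop [254.5 306.5]
stand ((470.41839599609375, -260.3330078125), (61.17287063598633, 60.80570602416992), 79.82511901855469)
stand ctr px [249.5 422. ]
```

View pics/c3.png

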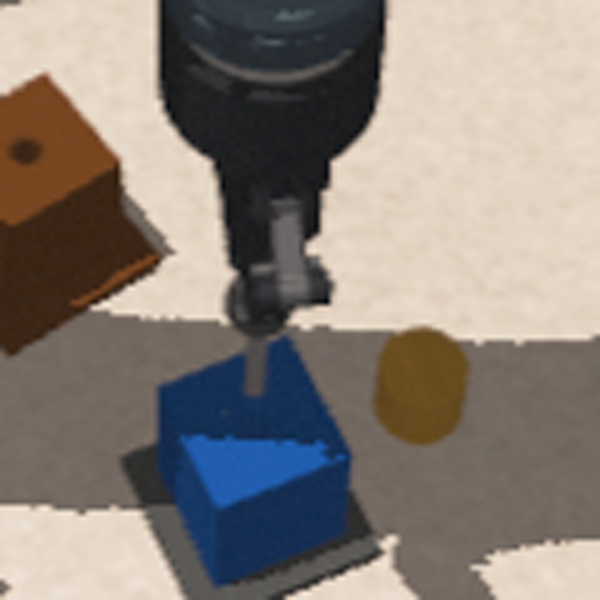

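The rod tip is at crop (255,393), above the stand top centred near (251,424), so it needs a correction of about 0.8 mm. I'll lower it into the stand.

Emit:
{"name": "servo_tool", "arguments": {
  "increments": [
    [0.0005,-0.0007,0.015,0,0,0,1],
    [0.0005,-0.0007,0.025,0,0,0,1],
    [0.0005,-0.0007,0.035,0,0,0,1],
    [0.0005,-0.0007,0.045,0,0,0,1],
    [0.0005,-0.0007,0.045,0,0,0,1]
  ]
}}

```text
clock: 10.42
position: [469.1, -259.5, 139.1]
eef_rot: [0.22, 0.976, 0.0, -0.001]
wrist_force: [-0.9, 0.3, -0.6]
finger_gap: 16.5
gripper_force: 59.1
```

Emit:
{"name": "servo_tool", "arguments": {
  "increments": [
    [-0.0006,0.0003,0.012,0,0,0,1],
    [-0.0006,0.0003,0.024,0,0,0,1],
    [-0.0006,0.0003,0.034,0,0,0,1],
    [-0.0006,0.0003,0.037,0,0,0,1],
    [-0.0006,0.0003,0.037,0,0,0,1]
  ]
}}

```text
clock: 11.05
position: [470.3, -259.9, 103.0]
eef_rot: [0.22, 0.976, 0.0, -0.0]
wrist_force: [-0.5, -0.1, -1.0]
finger_gap: 16.5
gripper_force: 59.1
```

Emit:
{"name": "servo_tool", "arguments": {
  "increments": [
    [0,0,0.002,0,0,0,1],
    [0,0,0.004,0,0,0,1],
    [0,0,0.006,0,0,0,1],
    [0,0,0.006,0,0,0,1]
  ]
}}

```text
clock: 11.55
position: [470.3, -259.9, 97.1]
eef_rot: [0.22, 0.976, 0.0, -0.0]
wrist_force: [0.7, -0.1, -0.7]
finger_gap: 16.6
gripper_force: 59.1
```

Emit:
{"name": "servo_tool", "arguments": {
  "increments": [
    [0,0,0.001,0,0,0,1],
    [0,0,0.002,0,0,0,1],
    [0,0,0.002,0,0,0,1]
  ]
}}

```text
clock: 11.92
position: [470.6, -260.0, 96.8]
eef_rot: [0.22, 0.976, -0.0, 0.0]
wrist_force: [-2.6, 2.2, 9.5]
finger_gap: 16.2
gripper_force: 60.3
```

The collar is seated: contact at the original height, about 10 N. I'll ease off, open and retreat.

Emit:
{"name": "servo_tool", "arguments": {
  "increments": [
    [0,0,-0.0015,0,0,0,1],
    [0,0,-0.0015,0,0,0,0.7],
    [0,0,-0.0015,0,0,0,0.5],
    [0,0,-0.0015,0,0,0,0.2],
    [0,0,-0.0015,0,0,0,0],
    [0,0,-0.0015,0,0,0,0],
    [0,0,-0.0015,0,0,0,0],
    [0,0,-0.04,0,0,0,0],
    [0,0,-0.09,0,0,0,0],
    [0,0,-0.14,0,0,0,0],
    [0,0,-0.14,0,0,0,0],
    [0.1,0.15,-0.14,0,0,0,0],
    [0.1,0.15,-0.14,0,0,0,0],
    [0.1,0.15,-0.14,0,0,0,0],
    [0.1,0.15,-0.14,0,0,0,0],
    [0.1,0.15,-0.14,0,0,0,0]
  ]
}}

```text
clock: 13.92
position: [444.3, -81.8, 234.7]
eef_rot: [0.219, 0.976, -0.0, -0.0]
wrist_force: [0.0, -0.1, 0.2]
finger_gap: 85.3
gripper_force: 0.0
```

Run:
```python
from plant import robot
from h import *
s=robot.sense();print(s["position"],s["wrist_force"],s["finger_gap"])
for n,roi,sr in(("side",(325,315,360,355),(305,320,375,385)),("top",(410,265,445,300),(395,262,440,308))):
    im,d=robot.get_image(n);c=robot.get_calibration(n)
    if n=="side": cv2.imwrite("pics/f.png",im)
    m=mask(im,(5,150,80),(16,255,255),roi);P,u,v=cloud(c,d,m);print(n,"pin n",len(u),"zmax",P[:,2].max() if len(u) else None)
    t=abs(P[:,2]-139)<4
    if t.sum(): print(ray(c,u[t].mean(),v[t].mean(),139).round(1),P[t][:,2].mean())
    f=(50,180) if n=="top" else None
```

```text
[444.26020332 -81.7587546  234.73067894] [ 0.01754294 -0.05197751  0.20625946] 85.32537335624778
side pin n 154 zmax 142.70311141379636
[ 470.3 -260.9  139. ] 138.70961377479907
top pin n 0 zmax None
```

View pics/f.png

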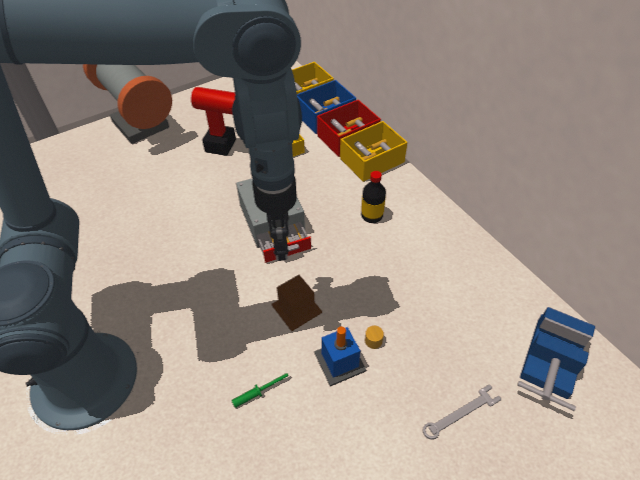

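The pin is back upright in the stand, but the green decoy has toppled: it was upright near (293,360) and now lies at (260,390). I need to know whether I knocked it or it was already falling, so I'll check the saved depth frames.

Run:
```python
from plant import robot
from h import *
g=((45,120,30),(80,255,255))
def show(n,c,roi,t):
    m=mask(c["im"],*g,roi);P,u,v=cloud(c,c["d"],m)
    if len(P)<3: print(t,n,"none");return
    print(t,n,len(P),"px",u.mean().round(),v.mean().round(),"mean",P.mean(0).round(),"min",P.min(0).round(),"max",P.max(0).round())
    mu=P.mean(0);w=np.linalg.svd(P-mu)[2][0];print("  axis",w.round(2))
for t in("top0","side0","top1","side1","side3"):
    n=t[:-1];show(n,np.load(f"pics/{t}.npz"),(200,300,460,440),t)
im,d=robot.get_image("side");c=dict(robot.get_calibration("side"),im=im,d=d);show("side",c,(200,300,460,440),"now")
```

```text
top0 top 39 px 413.0 327.0 mean [ 373. -227.  111.] min [ 363. -234.   67.] max [ 380. -218.  129.]
  axis [-0.04  0.13 -0.99]
side0 side 206 px 292.0 357.0 mean [ 372. -236.   91.] min [ 362. -244.    7.] max [ 386. -223.  128.]
  axis [0.   0.01 1.  ]
top1 top 68 px 405.0 362.0 mean [ 290. -223.   20.] min [ 240. -230.   14.] max [ 356. -215.   25.]
  axis [-1.    0.07 -0.02]
side1 side 331 px 254.0 392.0 mean [ 284. -228.   18.] min [ 238. -238.   -2.] max [ 360. -216.   28.]
  axis [-1.    0.05 -0.03]
side3 side 332 px 254.0 392.0 mean [ 284. -228.   18.] min [ 238. -239.   -3.] max [ 359. -216.   27.]
  axis [-1.    0.05 -0.03]
now side 333 px 254.0 392.0 mean [ 284. -228.   18.] min [ 238. -238.    0.] max [ 359. -216.   30.]
  axis [-1.    0.05 -0.03]
```

The green decoy started balanced on its own tip at (372,-235). It fell about its foot, and my gripper never came within 50 mm of it, so it toppled by itself and I'll leave it. Last check: drawer travel and the bystanders.

Run:
```python
from plant import robot
from h import *
c0=np.load("pics/side0.npz");im,d=robot.get_image("side");c=dict(robot.get_calibration("side"),im=im,d=d)
for t,k in(("before",c0),("now",c)):
    m=mask(k["im"],(0,150,50),(5,255,255),(235,215,325,265))
    P,u,v=cloud(k,k["d"],m);P=P[(P[:,2]>8)&(P[:,2]<46)]
    print(t,"front",len(P),np.median(P,0).round(1))
    s=mask(k["im"],(12,120,60),(25,255,255),(362,322,388,350));P,u,v=cloud(k,k["d"],s);print(" slug",u.mean().round(1),v.mean().round(1))
df=cv2.absdiff(c["im"],c0["im"]).max(2)
for n,(x0,y0,x1,y1) in dict(oil=(355,168,390,225),wrench=(420,380,505,440),stand=(312,322,370,385),bin=(290,130,306,162),drill=(188,84,232,156)).items(): print(n,(df[y0:y1,x0:x1]>40).sum())
```

```text
before front 325 [530.  100.6  24.4]
 slug 373.9 336.4
now front 264 [542.1  43.4  26. ]
 slug 373.9 336.6
oil 0
wrench 0
stand 243
bin 162
drill 0
```

```bash
python3 -c "
from plant import robot
print(robot.close_job())"
```

```text
the job is handed in; nothing more can be done
None
```

The job is handed in: the pin released the latch, the drawer is about 55 mm out, and the pin is back upright and let go, with its collar on the stand. The oil, wrench, drill and slug did not move; the bin and workpiece were not fully checked, and the green look-alike, balanced on its tip at the start, fell over with no sign that I touched it.

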